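Blot the rinsed fluff filter on the drying stone and hang it up

ROBOT

A 6-joint arm with a two-finger parallel gripper is mounted at the origin on the work surface. World frame = base frame: x ahead of the robot, y to its left, z up, the work surface at z = 0. Lengths are in m, angles in rad, forces in N, time in s.
With the tool pointing down it reaches from about 0.275 to 0.85 m from the base axis. Payload 5.2 kg.
Tool frame: the origin (TCP) lies on the centre line of the jaws, within the pads' length; the fingertips stand tips_ahead ahead of it and the grasp point (between the pads) is the TCP (tips_ahead is the distance from the TCP to the fingertips, in m); z points along the fingers, x is the direction in which the jaws open and shut, and the axes are right-handed (so a half turn about z gives the same grasp; the last joint's range is limited). The gripper opens to 85 mm and grips with 20 to 120 N. Pads are 22 mm wide; open, the fingers measure 114 mm over their backs; the gripper's body (76 mm by 85 mm) begins 54 mm behind the grasp point. The pads swing forward as they close: fully open they stand 13 mm farther back than shut.
Start: joints at [0.925, 0.259, 1.535, -0, 1.348, -0.203], TCP at [0.236, 0.497, 0.25] pointing down, gripper open.
Joint ranges: [-3.14, 3.14], [-0.91, 2.08], [0.19, 2.58], [-1.22, 4.36], [0.22, 2.71], [-3.12, 3.12]. Speed limits (rad/s): [2.57, 2.57, 3.14, 3.14, 3.14, 3.14].

INTERFACE

Orientations are given as a unit quaternion [x, y, z, w].
In Python, from bench import observe, camera, hand_in, tips_ahead gives the robot as it stands.
- The arm moves only by the tool step_arm, never from a script. Its argument "deltas" is a list of rows, each an object of numbers: "x", "y", "z": the shift along the tool's x, y, z in mm; "turn": the turn about the tool's z in rad; "hand": the finger opening in mm, from 0 to 85.4. In form: [{"x": .., "y": .., "z": .., "turn": .., "hand": ..}, ...]. A call has 1 to 8 rows; each row shifts and turns the commanded pose from where the row before left it, along the tool's axes as they then stand; what a row does not reach is not made up. A row lasts 1/10 s, in which the tool goes at most 50 mm and 8.59 degrees, less where a joint would pass 70% of its speed; a pose out of reach is approached as far as the arm can. A call with a gripper value outside its range is refused whole. The fingers move at their own pace and stop on an object; "squeeze" is the grip in N (left out, the last holds). Time passes only in rows, so rows that do not move let the fingers close. It gives the time, the measured TCP pose, the force and the opening at its end, in the units of the state.
- observe(): the state, without advancing time (a new reading comes with each control period).
- camera(name): name is "side" or "top"; returns a dict with "img" (400x640x3 uint8, blue, green, red), "depth" (400x640 float32, m along the optical axis (not along the pixel's ray), 0 where there is no reading), "K" (3x3 intrinsics, pixels), "world_to_cam" (4x4, takes a point from world to camera coordinates). Camera axes: x right, y down, z forward; pixel columns grow to the right and rows downward; lengths in m; the calibration is good to about 2 mm. A picture is of the moment at which its call begins.
- hand_in(): hands the job in, once; it reports no verdict.
The state is a dict: "t": time; "q": joint angles; "joint_vel": joint speeds; "tau": joint torques, N m; "eef_pos": TCP position; "ee_rot": TCP orientation; "ft_force": force on the tool from outside, world axes, zero at the start; "wrist_torque": the same for the moment, N m; "width": finger opening in m.
Only numpy, scipy, OpenCV 4.12 (cv2) and the standard library are available. Lean on these libraries where they do the work, as an engineer would, in place of code of your own. Each camera call takes 0.05 s, during which the arm holds its last target. There are 200 camera calls.

TASK

Blot the rinsed fluff filter on the drying stone: press it gently but firmly (about 10 to 15 N) flat against the stone for a second on each of its three outer faces in turn, first the sloping side with the thumb tab, then the bottom, then the plain sloping side. Then hang it by its handle on both hooks of the chrome bracket and let go, leaving it hanging still and level, well clear of the cabinet top. Do not bang it down, and leave the other things on the cabinet where they stand.

Things in the scene. Friction and masses are not known exactly. Their poses are not given: they have to be found in the camera images.
- filter: Fluff filter: loose, rigid, boat-shaped open white plastic tray, 0.18 to 0.33 kg, upright on its flat bottom at the start. Origin: centre of the underside; z up, x along the keel. 120 mm long (x), bottom 34 mm wide (y); flat sides slope out at 40 degrees from level, from y = 16, z = 0 to the rim at y = 59, z = 36 mm. A fixed arched handle stands over it in the xz plane.
- bar_mid (a point): Middle of the handle's straight top bar, where to grip. Bar: 126 mm along filter x, 12 mm thick (y), 14 mm tall, z = 98 to 112 mm; this point at z = 105 mm, 7 mm above its underside. The arch's two posts stand at x = +-60 mm (14 mm wide in y), their inner faces 57 mm from the middle. Same axes as the filter.
- tab_face (a point): Centre of the outer surface of the sloping side with the thumb tab (filter y = +37.5, z = 18 mm), 120 by 56 mm. Its z axis is square to the face, into the tray: straight up when this face lies flat; x as filter x. The tab, 30 mm along x, 4 mm thick, stands upright on the middle of this side's rim, up to filter z = 62 mm.
- plain_face (a point): Centre of the outer surface of the plain sloping side (filter y = -37.5 mm, z = 18 mm), 120 by 56 mm; z axis square to the face into the tray, as for tab_face.
- keel_face (a point): Centre of the flat bottom's outer surface (the filter's origin), 120 by 34 mm; z axis up into the tray.
- stone: The drying stone: a rigid, fixed, level, off-white slab 200 x 200 mm, 14 mm thick. Origin: centre of its underside on the tiles; its top is 14 mm above that; x and y along its edges.
- bracket: Fixed chrome clamp bracket. Base plate 130 x 150 x 12 mm, 18 mm post, and two level round hook rods (8 mm thick, axis 200 mm up) at y = +32 and -32 mm that run side by side from the post's crossbar toward the bracket's -x (the robot's side). The post's head is 40 mm wide, its front at x = -17 mm, its top 210 mm high. Origin: centre of the base's underside; z up.
- hook_seat (a point): Midway between the two hook rods, level with their tops (204 mm up), 88 mm before the post's axis: the bar's underside rests about here, the bar lying across both rods along the bracket's y (either way round). 17 mm nearer the robot the rods bend up; their tips are 31 mm nearer and reach 227 mm high. Bracket's axes.
- spray: Bystander: closed green spray bottle with a white trigger head, 72 mm across, 221 mm tall; origin under its centre.
- jar: Bystander: amber glass jar with metal lid, 72 mm across, 85 mm tall; origin under its centre.
- scoop: Bystander: red measuring scoop, round cup 60 mm across, 42 mm tall, handle 85 mm long to its +x; origin under the cup.
- brush: Bystander: small brush lying along its x axis; origin under its middle.
- cup: Bystander: white plastic dosing cup 70 mm across, 60 mm tall; origin under its centre.
- caddy: Fixed: grey plastic caddy with a sliding lid, 154 x 220 mm, 103 mm tall; origin under its centre, at the far edge.

How it is judged:
On the way, in this order (a step that is already met when the one before it is completed fails the run):
1. the sloping side with the thumb tab is pressed flat on the stone (within 7 degrees, face centre over the stone, 5 to 35 N) for 0.4 s (angle between tab_face's own z axis and vertical below 0.12 rad and z of tab_face in the frame of stone between 0.008 and 0.019 m and x of tab_face in the frame of stone between -0.1 and 0.1 m and y of tab_face in the frame of stone between -0.1 and 0.1 m and contact force between filter and stone between 5 and 35 N), for 0.4 s.
2. then the bottom is pressed flat on the stone in the same way for 0.4 s (angle between keel_face's own z axis and vertical below 0.12 rad and z of keel_face in the frame of stone between 0.008 and 0.019 m and x of keel_face in the frame of stone between -0.1 and 0.1 m and y of keel_face in the frame of stone between -0.1 and 0.1 m and contact force between filter and stone between 5 and 35 N), for 0.4 s.
3. then the plain sloping side is pressed flat on the stone in the same way for 0.4 s (angle between plain_face's own z axis and vertical below 0.12 rad and z of plain_face in the frame of stone between 0.008 and 0.019 m and x of plain_face in the frame of stone between -0.1 and 0.1 m and y of plain_face in the frame of stone between -0.1 and 0.1 m and contact force between filter and stone between 5 and 35 N), for 0.4 s.
At the end, for the whole second after the job is handed in: The filter hangs by its bar across both hook rods (bar middle within 28 mm sideways and 30 mm along the rods of the hook seat, resting height within 8 mm), upright within 11 degrees, carried by the bracket, bottom over 70 mm above the tiles, at rest (below 0.03 m/s, 0.3 rad/s) (z of bar_mid in the frame of hook_seat between -0.002 and 0.014 m and x of bar_mid in the frame of hook_seat between -0.03 and 0.03 m and y of bar_mid in the frame of hook_seat between -0.028 and 0.028 m and angle between filter's own z axis and vertical below 0.2 rad and contact force between filter and bracket above 1 N and height (world z) of filter above 0.07 m and linear speed of filter below 0.03 m/s and angular speed of filter below 0.3 rad/s); the robot touches nothing.
It fails at once if the filter is banged or pressed on the stone with more than 100 N (contact force between filter and stone above 100 N).
It fails at once if the filter is knocked against the bracket with more than 100 N (contact force between filter and bracket above 100 N).
It fails at once if a bystander is moved by more than 30 mm (distance of any of spray, jar, scoop, brush, cup from where it was at the start of the episode above 0.03 m).
It also fails if it takes over 72 s, if anything falls off the work surface, if the arm or the gripper's body presses on something with over 40 N, if the wrist force passes 120 N, or if a joint passes its speed limit or range.

## Working session

There is one attempt and no reset: what is moved stays moved. The work goes in short steps, Python scripts to look and compute and a tool call to move; the robot and the scene stay as the last step left them, time stands still between calls to the robot, and variables do not carry over. Pictures are saved under pics/ and viewed, about 8 in all and at most 12, crops included, and the job is handed in when it is done.

Besides the shell and the picture viewer there is one more tool, called by a JSON object that holds its "name" and its "arguments". step_arm: Moves the arm, as the interface text tells. Its arguments: {"type":"object","properties":{"deltas":{"type":"array"},"squeeze":{"type":"number"}},"required":["deltas"]}

```bash
mkdir -p pics; ls; cat > h.py <<'E'
import numpy as np,cv2
from bench import observe,camera,hand_in,tips_ahead
def cloud(c):
    K,T=c["K"],np.linalg.inv(c["world_to_cam"]);d=c["depth"]
    v,u=np.mgrid[:d.shape[0],:d.shape[1]]
    P=np.stack([(u-K[0,2])/K[0,0]*d,(v-K[1,2])/K[1,1]*d,d,np.ones_like(d)],-1)
    W=(P@T.T)[...,:3]; W[d==0]=np.nan; return W
E
python3 - <<'E'
from h import *
print(tips_ahead,observe())
for n in("top","side"):
    c=camera(n);cv2.imwrite(f"pics/{n}0.png",c["img"]);np.savez(f"/tmp/{n}0.npz",W=cloud(c),**c)
    print(c["K"].tolist(),np.round(np.linalg.inv(c["world_to_cam"]),3).tolist())
E
```

```text
pics
0.019 {'t': 0.0, 'q': array([ 9.25182002e-01,  2.59334226e-01,  1.53611441e+00,  5.69417761e-06,
        1.34802061e+00, -2.02808388e-01]), 'joint_vel': array([ 0.00262356, -0.00136357,  0.00035324, -0.00029171,  0.00078647,
       -0.00065751]), 'tau': array([ 6.93796810e-04, -4.46021533e+01, -2.90576756e+01, -1.65276724e-04,
        1.16774545e-02,  1.72594747e-05]), 'eef_pos': array([0.23532725, 0.49654347, 0.24946683]), 'ee_rot': array([ 8.45126128e-01,  5.34566130e-01, -8.78732352e-04,  3.28980920e-04]), 'ft_force': array([-0.36588776, -0.42073007,  1.20731652]), 'wrist_torque': array([-0.01249032, -0.00646637, -0.00072735]), 'width': 0.08553051341650983}
[[406.32781149383635, 0.0, 320.85526745758034], [0.0, 406.32781149383635, 203.84082631024958], [0.0, 0.0, 1.0]] [[-0.001, -0.987, 0.158, 0.35], [-1.0, 0.004, 0.013, -0.049], [-0.014, -0.158, -0.987, 1.291], [0.0, 0.0, 0.0, 1.0]]
[[419.6427136896233, 0.0, 317.3161909665611], [0.0, 419.6427136896233, 203.09996083173093], [0.0, 0.0, 1.0]] [[0.778, -0.338, 0.529, -0.01], [-0.628, -0.427, 0.651, -0.727], [0.006, -0.839, -0.545, 0.697], [0.0, 0.0, 0.0, 1.0]]
```

View pics/top0.png

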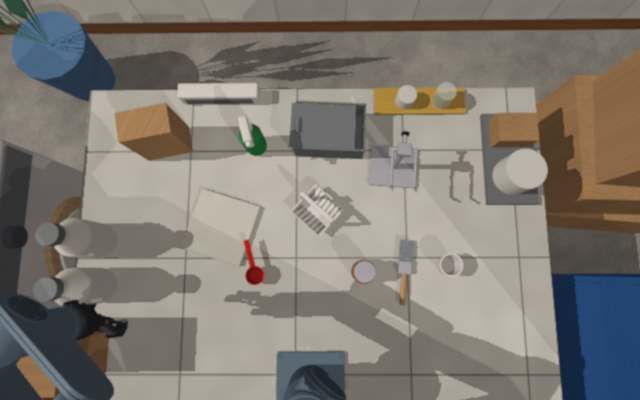

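View pics/side0.png

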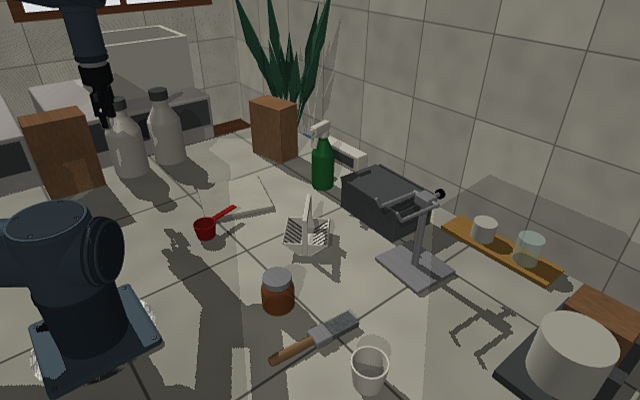

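```bash
python3 - <<'E'
import numpy as np,cv2
t=np.load("/tmp/top0.npz");s=np.load("/tmp/side0.npz")
W=t["W"];WS=s["W"]
def box(m,W):
    p=W[m];r=cv2.minAreaRect((p[:,:2]*1000).astype(np.float32));return len(p),[np.round(x,1) for x in r],np.round(np.median(p,0),4)
def sel(W,x0,x1,y0,y1,z0,z1):
    return (W[...,0]>x0)&(W[...,0]<x1)&(W[...,1]>y0)&(W[...,1]<y1)&(W[...,2]>z0)&(W[...,2]<z1)
# patch centre world locations
for n,(u,v) in dict(stone=(227,226),filt=(320,208),brk=(393,165),scoop=(255,275),spray=(257,140),jar=(363,271)).items(): print(n,np.round(W[v,u],3))
f=W[208,320]
for nm,w in(("top",W),("side",WS)):
    print(nm)
    m=sel(w,.4,.56,-.16,.06,.095,.125);print("bar",box(m,w))
    m=sel(w,.38,.58,-.16,.06,.03,.07);print("rim",box(m,w))
    m=sel(w,.38,.58,-.16,.06,.045,.07);print("tab",box(m,w)) 
    m=sel(w,.4,.85,-.40,-.1,.185,.24);print("rods",box(m,w))
    m=sel(w,.4,.85,-.40,-.1,.006,.02);print("base",box(m,w))
    m=sel(w,.33,.6,.08,.36,.009,.02);print("stone",box(m,w))
# colour: stone contour
crop=cv2.resize(t["img"][120:300,180:420],None,fx=3.2,fy=3.2,interpolation=cv2.INTER_CUBIC);cv2.imwrite("pics/c1.png",crop)
E
```

```text
stone [0.484 0.265 0.016]
filt [ 0.527 -0.03   0.109]
brk [ 0.67  -0.258  0.054]
scoop [ 0.331  0.176 -0.   ]
spray [0.73  0.157 0.127]
jar [ 0.344 -0.156  0.084]
top
bar (156, [array([526.8, -24.1]), array([109.3,  12.3]), np.float64(47.1)], array([ 0.5237, -0.0247,  0.1121]))
rim (318, [array([531.2, -20.3]), array([121.1, 119.5]), np.float64(45.0)], array([ 0.5187, -0.02  ,  0.0358]))
tab (25, [array([549.2, -36.9]), array([121.1,  63.9]), np.float64(47.2)], array([ 0.5678, -0.0574,  0.0593]))
rods (554, [array([ 642.6, -261.7]), array([ 72.4, 173.2]), np.float64(85.0)], array([ 0.6654, -0.2649,  0.2058]))
base (1741, [array([ 625.5, -249.5]), array([298. , 448.5]), np.float64(90.0)], array([ 0.6644, -0.2473,  0.012 ]))
stone (3282, [array([464.5, 245.9]), array([294.1, 218.4]), np.float64(71.1)], array([0.4875, 0.2754, 0.015 ]))
side
bar (155, [array([521.9, -29.1]), array([113.4,  12.6]), np.float64(47.6)], array([ 0.5151, -0.0396,  0.1094]))
rim (429, [array([527.9, -22.6]), array([128.1, 117.8]), np.float64(47.1)], array([ 0.5035, -0.0467,  0.0348]))
tab (85, [array([546.1, -42.9]), array([126.5,  60.1]), np.float64(43.7)], array([ 0.4916, -0.0657,  0.0581]))
rods (764, [array([ 639.8, -265.9]), array([ 73.8, 177.2]), np.float64(84.5)], array([ 0.658 , -0.274 ,  0.2018]))
base (2509, [array([ 624.9, -223.9]), array([247.5, 448.4]), np.float64(89.6)], array([ 0.6609, -0.2823,  0.0103]))
stone (1944, [array([465.1, 250.7]), array([218.6, 269.6]), np.float64(90.0)], array([0.4812, 0.2693, 0.0122]))
```

View pics/c1.png

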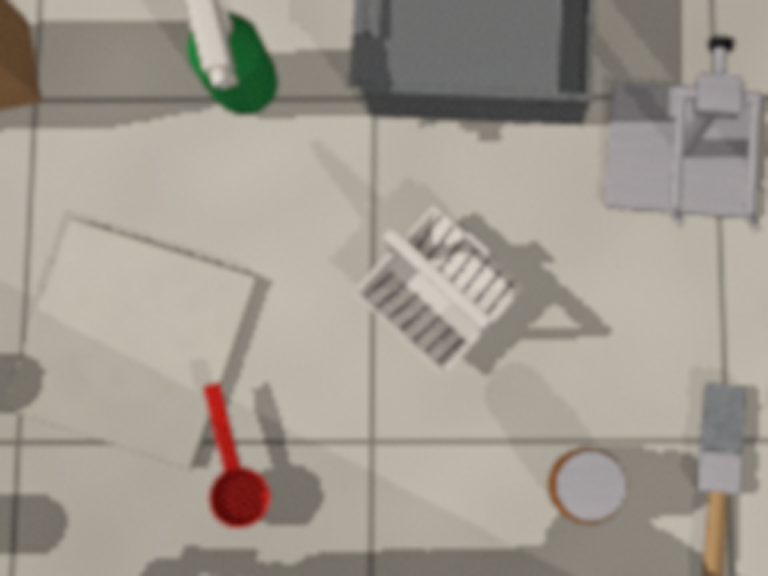

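```bash
cat >> h.py <<'E'
def ray(c,u,v,z):
    T=np.linalg.inv(c["world_to_cam"]);d=T[:3,:3]@np.linalg.inv(c["K"])@[u,v,1];o=T[:3,3]
    return o+d*(z-o[2])/d[2]
E
python3 - <<'E'
from h import *
t=np.load("/tmp/top0.npz");s=np.load("/tmp/side0.npz")
cr=lambda a,b:(180+a/3.2,120+b/3.2)
P=[ray(t,*cr(*p),.014)[:2] for p in((68,215),(265,280),(193,467),(20,415))]
print("stone",np.round(P,3).tolist(),"sides",[round(float(np.linalg.norm(P[i]-P[(i+1)%4])),3) for i in range(4)],np.mean(P[0:3:2],0))
d=P[1]-P[0];print("edge ang",np.degrees(np.arctan2(d[1],d[0])))
print("scoop tip",ray(t,*cr(212,387),.04),"cup",ray(t,*cr(239,497),.042), "depths")
for p in((212,392),(225,430),(230,450)):
    u,v=cr(*p);print(np.round(t["W"][int(round(v)),int(round(u))],3))
# filter frame
for nm,w in(("top",t["W"]),("side",s["W"])):
    c=np.array([.5245,-.0266]);a=np.radians(47.3)
    e=np.array([np.cos(a),np.sin(a)]);n=np.array([-e[1],e[0]])
    X=(w[...,:2]-c)@e;Y=(w[...,:2]-c)@n;Z=w[...,2]
    for sg in(1,-1):
        m=(abs(X)<30)&(abs(X)<.03)&(sg*Y>.04)&(sg*Y<.075)&(Z>.045)&(Z<.07)
        print(nm,sg,m.sum(),np.round([X[m].min(),X[m].max(),Y[m].mean(),Z[m].max()],3) if m.sum() else"")
# rods: each
w=t["W"];Z=w[...,2]
m=(w[...,0]>.5)&(w[...,0]<.78)&(w[...,1]<-.15)&(w[...,1]>-.38)&(Z>.19)&(Z<.24)
for x in np.arange(.55,.74,.01):
    mm=m&(abs(w[...,0]-x)<.005);y=np.sort(w[...,1][mm])
    if len(y): print(round(x,2),len(y),np.round(y[[0,len(y)//3,2*len(y)//3,-1]],3),np.round(Z[mm].max(),3), "L",np.round(np.mean(y[y<-.262]),4),"R",np.round(np.mean(y[y>-.262]),4))
cv2.imwrite("pics/c2.png",np.hstack([cv2.resize(s["img"][185:275,265:355],None,fx=5,fy=5,interpolation=2),cv2.resize(s["img"][170:310,360:480],(386,450),interpolation=2)]))
E
```

```text
stone [[0.61, 0.353], [0.543, 0.153], [0.359, 0.22], [0.41, 0.391]] sides [0.211, 0.196, 0.179, 0.204] [0.48467263 0.28640645]
edge ang -108.47493241104576
scoop tip [0.43525403 0.19807955 0.04      ] cup [0.33088755 0.1691188  0.042     ] depths
[0.432 0.199 0.04 ]
[0.395 0.185 0.043]
[0.374 0.179 0.04 ]
top 1 0 
top -1 21 [-0.003  0.027 -0.055  0.067]
side 1 0 
side -1 17 [-0.01   0.018 -0.055  0.061]
0.55 3 [-0.288 -0.285 -0.283 -0.283] 0.229 L -0.2854 R nan
0.56 15 [-0.289 -0.285 -0.224 -0.219] 0.23 L -0.2855 R -0.2217
0.57 19 [-0.291 -0.286 -0.224 -0.22 ] 0.225 L -0.287 R -0.2225
0.58 19 [-0.292 -0.286 -0.223 -0.22 ] 0.21 L -0.2881 R -0.2226
0.59 22 [-0.292 -0.288 -0.226 -0.221] 0.208 L -0.2886 R -0.2246
0.6 19 [-0.292 -0.287 -0.229 -0.223] 0.209 L -0.2889 R -0.2265
0.61 23 [-0.292 -0.288 -0.227 -0.224] 0.207 L -0.2895 R -0.2266
0.62 19 [-0.296 -0.29  -0.23  -0.224] 0.207 L -0.2917 R -0.227
0.63 23 [-0.296 -0.29  -0.227 -0.224] 0.207 L -0.2928 R -0.2271
0.64 18 [-0.297 -0.293 -0.23  -0.227] 0.207 L -0.2934 R -0.2297
0.65 23 [-0.297 -0.291 -0.23  -0.227] 0.21 L -0.2935 R -0.2303
0.66 69 [-0.297 -0.272 -0.256 -0.228] 0.213 L -0.2766 R -0.2462
0.67 91 [-0.301 -0.274 -0.251 -0.228] 0.215 L -0.2801 R -0.2449
0.68 81 [-0.3   -0.271 -0.249 -0.229] 0.216 L -0.2784 R -0.2449
0.69 44 [-0.283 -0.269 -0.255 -0.231] 0.216 L -0.2729 R -0.2511
0.7 9 [-0.268 -0.266 -0.263 -0.263] 0.207 L -0.2654 R nan
0.71 13 [-0.272 -0.268 -0.266 -0.262] 0.205 L -0.2675 R nan
0.72 34 [-0.278 -0.27  -0.264 -0.257] 0.212 L -0.2692 R -0.2596
0.73 9 [-0.276 -0.268 -0.26  -0.258] 0.211 L -0.2708 R -0.2596
  return _methods._mean(a, axis=axis, dtype=dtype,
  ret = ret.dtype.type(ret / rcount)
```

View pics/c2.png

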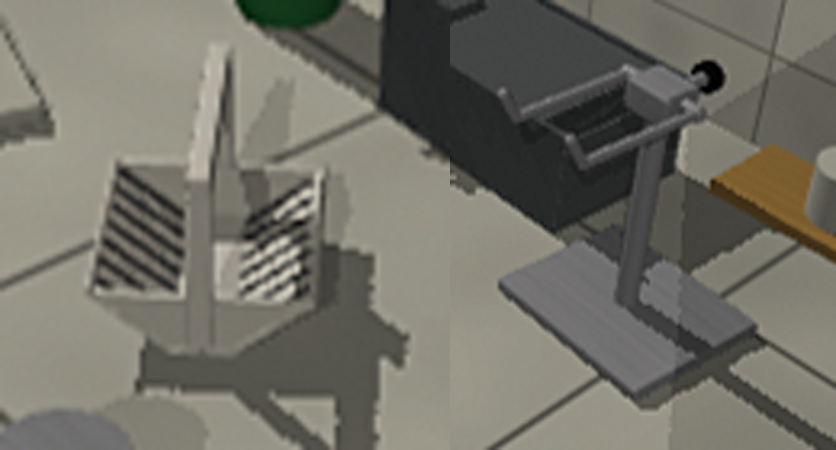

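The top view shows the stone at about px (228,225), with the scoop handle reaching its lower right edge. The filter is at (318,206) with its keel about 47° from world x. The bracket is at (393,165), its rods pointing at the robot. In the side crop the tab shows edge-on on the filter's +x/−y rim, and the depth readings agree.

{"name": "step_arm", "arguments": {"deltas": [{"turn": 0.144}, {"turn": 0.144}, {"turn": 0.144}, {"turn": 0.144}, {"turn": 0.144}, {"turn": 0.144}, {"turn": 0.144}, {"turn": 0.144}]}}

```text
invalid input at $.deltas[0]: expected keys x, y, z, turn, hand
```

{"name": "step_arm", "arguments": {"deltas": [{"turn": 0.144, "hand": 70}, {"turn": 0.144}, {"turn": 0.144}, {"turn": 0.144}, {"turn": 0.145}, {"x": 43.6, "y": 14}, {"x": 43.6, "y": 14}, {"x": 43.6, "y": 14}], "squeeze": 40}}

```text
invalid input at $.deltas[0]: expected keys x, y, z, turn, hand
```

{"name": "step_arm", "arguments": {"deltas": [{"x": 43.6, "y": 14}, {"x": 43.6, "y": 14}, {"x": 43.6, "y": 14}, {"x": 43.6, "y": 14}, {"x": 43.6, "y": 14}, {"x": 43.6, "y": 14}, {"x": 43.6, "y": 14}, {"x": 43.6, "y": 14}]}}

```text
invalid input at $.deltas[0]: expected keys x, y, z, turn, hand
```

{"name": "step_arm", "arguments": {"deltas": [{"x": 43.6, "y": 14}, {"x": 43.6, "y": 14}, {"z": 20}, {"z": 20}, {}]}}

```text
invalid input at $.deltas[0]: expected keys x, y, z, turn, hand
```

{"name": "step_arm", "arguments": {"deltas": [{"x": 0, "y": 0, "z": 0, "turn": 0.144, "hand": 70}, {"x": 0, "y": 0, "z": 0, "turn": 0.144, "hand": 70}, {"x": 0, "y": 0, "z": 0, "turn": 0.144, "hand": 70}, {"x": 0, "y": 0, "z": 0, "turn": 0.144, "hand": 70}, {"x": 0, "y": 0, "z": 0, "turn": 0.144, "hand": 70}, {"x": 0, "y": 0, "z": 0, "turn": 0.144, "hand": 70}, {"x": 0, "y": 0, "z": 0, "turn": 0.144, "hand": 70}, {"x": 0, "y": 0, "z": 0, "turn": 0.144, "hand": 70}], "squeeze": 40}}

```text
t: 0.9
eef_pos: [0.2354, 0.4967, 0.2498]
ee_rot: [1.0, -0.015, -0.0, 0.0]
ft_force: [0.6, -0.3, -0.7]
width: 0.0701
```

{"name": "step_arm", "arguments": {"deltas": [{"x": 0, "y": 0, "z": 0, "turn": 0.144, "hand": 70}, {"x": 0, "y": 0, "z": 0, "turn": 0.144, "hand": 70}, {"x": 0, "y": 0, "z": 0, "turn": 0.144, "hand": 70}, {"x": 0, "y": 0, "z": 0, "turn": 0.144, "hand": 70}, {"x": 0, "y": 0, "z": 0, "turn": 0.145, "hand": 70}, {"x": 43.6, "y": 14, "z": 0, "turn": 0, "hand": 70}, {"x": 43.6, "y": 14, "z": 0, "turn": 0, "hand": 70}, {"x": 43.6, "y": 14, "z": 0, "turn": 0, "hand": 70}]}}

```text
t: 1.7
eef_pos: [0.3034, 0.3761, 0.2498]
ee_rot: [0.932, -0.363, -0.0, 0.0]
ft_force: [0.4, 0.3, 0.5]
width: 0.0696
```

{"name": "step_arm", "arguments": {"deltas": [{"x": 43.6, "y": 14, "z": 0, "turn": 0, "hand": 70}, {"x": 43.6, "y": 14, "z": 0, "turn": 0, "hand": 70}, {"x": 43.6, "y": 14, "z": 0, "turn": 0, "hand": 70}, {"x": 43.6, "y": 14, "z": 0, "turn": 0, "hand": 70}, {"x": 43.6, "y": 14, "z": 0, "turn": 0, "hand": 70}, {"x": 43.6, "y": 14, "z": 0, "turn": 0, "hand": 70}, {"x": 43.6, "y": 14, "z": 0, "turn": 0, "hand": 70}, {"x": 43.6, "y": 14, "z": 0, "turn": 0, "hand": 70}]}}

```text
t: 2.5
eef_pos: [0.4842, 0.0568, 0.2501]
ee_rot: [0.931, -0.364, -0.0, -0.0]
ft_force: [0.3, 0.7, 0.4]
width: 0.07
```

{"name": "step_arm", "arguments": {"deltas": [{"x": 43.6, "y": 14, "z": 0, "turn": 0, "hand": 70}, {"x": 43.6, "y": 14, "z": 0, "turn": 0, "hand": 70}, {"x": 0, "y": 0, "z": 20, "turn": 0, "hand": 70}, {"x": 0, "y": 0, "z": 20, "turn": 0, "hand": 70}, {"x": 0, "y": 0, "z": 0, "turn": 0, "hand": 70}]}}

```text
t: 3.0
eef_pos: [0.5269, -0.0212, 0.2072]
ee_rot: [0.931, -0.364, -0.003, 0.0]
ft_force: [-0.5, -0.1, 0.6]
width: 0.07
```

{"name": "step_arm", "arguments": {"deltas": [{"x": 0, "y": 0, "z": 25, "turn": 0, "hand": 60}, {"x": 0, "y": 0, "z": 25, "turn": 0, "hand": 60}, {"x": 0, "y": 0, "z": 25, "turn": 0, "hand": 60}, {"x": 0, "y": 0, "z": 25, "turn": 0, "hand": 60}, {"x": 0, "y": 0, "z": 0, "turn": 0, "hand": 40}, {"x": 0, "y": 0, "z": 0, "turn": 0, "hand": 30}, {"x": 0, "y": 0, "z": 0, "turn": 0, "hand": 22}, {"x": 0, "y": 0, "z": 0, "turn": 0, "hand": 22}]}}

```text
t: 3.8
eef_pos: [0.53, -0.0213, 0.112]
ee_rot: [0.931, -0.364, 0.001, -0.0]
ft_force: [-0.7, -0.3, 1.0]
width: 0.0217
```

```bash
python3 - <<'E'
from h import *
s=camera("side");t=camera("top")
a=cv2.resize(s["img"][150:290,240:380],(560,560),interpolation=2)
b=cv2.resize(t["img"][150:260,260:380],(240,220),interpolation=2);a[:220,320:]=b
cv2.imwrite("pics/g1.png",a)
E
```

```text
(no output)
```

View pics/g1.png

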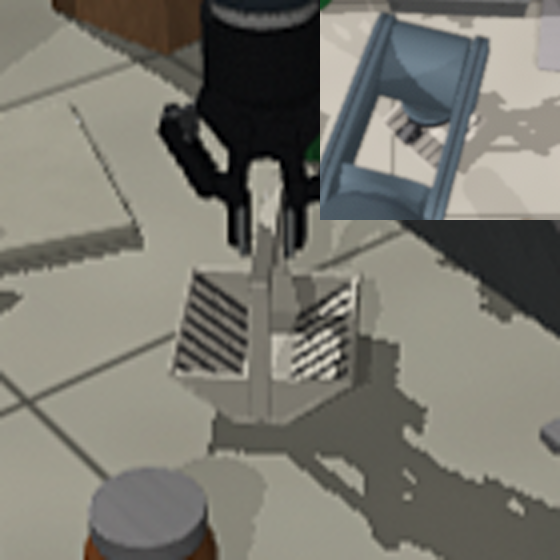

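The fingers straddle the bar at px (265,215), well centred. I'll close, then lift.

{"name": "step_arm", "arguments": {"deltas": [{"x": 0, "y": 0, "z": 2, "turn": 0, "hand": 14}, {"x": 0, "y": 0, "z": 0, "turn": 0, "hand": 5}, {"x": 0, "y": 0, "z": 0, "turn": 0, "hand": 5}, {"x": 0, "y": 0, "z": 0, "turn": 0, "hand": 5}, {"x": 0, "y": 0, "z": -20, "turn": 0, "hand": 5}, {"x": 0, "y": 0, "z": -20, "turn": 0, "hand": 5}, {"x": 0, "y": 0, "z": -20, "turn": 0, "hand": 5}, {"x": 0, "y": 0, "z": 0, "turn": 0, "hand": 5}]}}

```text
t: 4.7
eef_pos: [0.5298, -0.0213, 0.17]
ee_rot: [0.931, -0.364, 0.002, -0.0]
ft_force: [0.8, -0.2, -2.2]
width: 0.0112
```

{"name": "step_arm", "arguments": {"deltas": [{"x": 0, "y": 0, "z": -10, "turn": -0.138, "hand": 5}, {"x": 0, "y": 0, "z": 0, "turn": -0.138, "hand": 5}, {"x": 0, "y": 0, "z": 0, "turn": -0.138, "hand": 5}, {"x": -12, "y": -23.6, "z": 0, "turn": 0, "hand": 5}, {"x": -24, "y": -47, "z": 0, "turn": 0, "hand": 5}, {"x": -24, "y": -47, "z": 0, "turn": 0, "hand": 5}, {"x": -24, "y": -47, "z": 0, "turn": 0, "hand": 5}, {"x": -24, "y": -47, "z": 0, "turn": 0, "hand": 5}]}}

```text
t: 5.5
eef_pos: [0.4954, 0.2047, 0.1764]
ee_rot: [0.986, -0.165, -0.002, 0.001]
ft_force: [1.1, -0.3, -2.7]
width: 0.011
```

{"name": "step_arm", "arguments": {"deltas": [{"x": -23, "y": -46, "z": 0, "turn": 0, "hand": 5}, {"x": -12.4, "y": -24.4, "z": 0, "turn": 0, "hand": 5}, {"x": 0, "y": 0, "z": 15, "turn": 0, "hand": 5}, {"x": 0, "y": 0, "z": 15, "turn": 0, "hand": 5}, {"x": 0, "y": 0, "z": 12, "turn": 0, "hand": 5}, {"x": 0, "y": 0, "z": 8, "turn": 0, "hand": 5}, {"x": 0, "y": 0, "z": 0, "turn": 0, "hand": 5}]}}

```text
t: 6.2
eef_pos: [0.4856, 0.2791, 0.1263]
ee_rot: [0.986, -0.165, -0.002, 0.001]
ft_force: [-0.0, 0.1, -2.0]
width: 0.0111
```

```bash
python3 - <<'E'
from h import *
print(observe())
s=camera("side");t=camera("top")
a=cv2.resize(s["img"][110:260,170:320],(600,600),interpolation=2)
b=cv2.resize(t["img"][150:300,170:300],(225,260),interpolation=2);a[:260,375:]=b
cv2.imwrite("pics/g2.png",a)
E
```

```text
{'t': 6.2, 'q': array([3.22494310e-01, 3.90531048e-01, 1.67256353e+00, 2.44792631e-05,
       1.08236580e+00, 6.54101006e-01]), 'joint_vel': array([-0.00260966, -0.02443248, -0.02948597,  0.00012348,  0.02007585,
        0.00144923]), 'tau': array([ 1.09528739e-01, -4.93187070e+01, -2.60033423e+01,  1.17664877e-02,
       -2.61970488e-01, -1.31314532e-04]), 'eef_pos': array([0.48558782, 0.27909408, 0.12631207]), 'ee_rot': array([ 9.86283290e-01, -1.65050092e-01, -1.71292097e-03,  8.97683385e-04]), 'ft_force': array([-0.03877955,  0.11398932, -2.01114892]), 'wrist_torque': array([-0.0209661 ,  0.01852173,  0.00114428]), 'width': 0.01108693385269681}
```

View pics/g2.png

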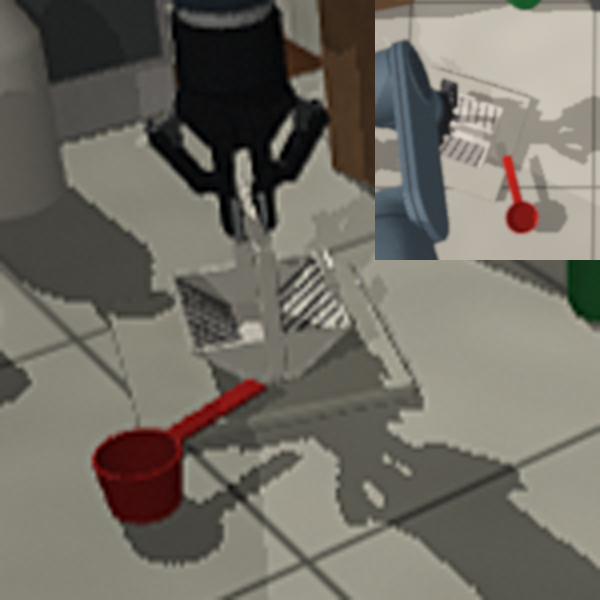

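{"name": "step_arm", "arguments": {"deltas": [{"x": 0, "y": -8, "z": 0, "turn": 0, "hand": 5}, {"x": 0, "y": -7, "z": 0, "turn": 0, "hand": 5}, {"x": 0, "y": 0, "z": 1, "turn": 0, "hand": 5}, {"x": 0, "y": 0, "z": 1, "turn": 0, "hand": 5}, {"x": 0, "y": 0, "z": 1, "turn": 0, "hand": 5}, {"x": 0, "y": 0, "z": 0, "turn": 0, "hand": 5}]}}

```text
t: 6.9
eef_pos: [0.4913, 0.2938, 0.1251]
ee_rot: [0.986, -0.165, -0.0, 0.0]
ft_force: [-0.0, 0.4, -2.2]
width: 0.011
```

{"name": "step_arm", "arguments": {"deltas": [{"x": 0, "y": 0, "z": 1, "turn": 0, "hand": 5}, {"x": 0, "y": 0, "z": 1, "turn": 0, "hand": 5}, {"x": 0, "y": 0, "z": 0, "turn": 0, "hand": 5}]}}

```text
t: 7.2
eef_pos: [0.4915, 0.2939, 0.1231]
ee_rot: [0.986, -0.165, -0.0, 0.0]
ft_force: [0.1, -0.6, -2.4]
width: 0.0112
```

{"name": "step_arm", "arguments": {"deltas": [{"x": 0, "y": 0, "z": 0.7, "turn": 0, "hand": 5}, {"x": 0, "y": 0, "z": 0.7, "turn": 0, "hand": 5}, {"x": 0, "y": 0, "z": 0, "turn": 0, "hand": 5}]}}

```text
t: 7.5
eef_pos: [0.4919, 0.2938, 0.1228]
ee_rot: [0.986, -0.165, 0.0, -0.0]
ft_force: [-1.3, -2.6, 5.0]
width: 0.0114
```

{"name": "step_arm", "arguments": {"deltas": [{"x": 0, "y": 0, "z": -1, "turn": 0, "hand": 14}, {"x": 0, "y": 0, "z": 0, "turn": 0, "hand": 24}, {"x": 0, "y": 0, "z": 0, "turn": 0, "hand": 24}, {"x": 4, "y": 0, "z": 0, "turn": 0, "hand": 24}, {"x": 4, "y": 0, "z": 0, "turn": 0, "hand": 24}, {"x": 4, "y": 0, "z": 0, "turn": 0, "hand": 24}, {"x": 4, "y": 0, "z": 0, "turn": 0, "hand": 24}, {"x": 4, "y": 0, "z": 0, "turn": 0, "hand": 24}]}}

```text
t: 8.3
eef_pos: [0.5109, 0.2873, 0.1229]
ee_rot: [0.986, -0.165, -0.0, 0.0]
ft_force: [0.3, 0.3, 0.4]
width: 0.024
```

{"name": "step_arm", "arguments": {"deltas": [{"x": 4, "y": 0, "z": 0, "turn": 0, "hand": 24}, {"x": 4, "y": 0, "z": 0, "turn": 0, "hand": 24}, {"x": 4, "y": 0, "z": 1, "turn": 0, "hand": 24}, {"x": 4, "y": 0, "z": 1, "turn": 0, "hand": 24}, {"x": 4, "y": 0, "z": 1, "turn": 0, "hand": 24}, {"x": 4, "y": 0, "z": 1, "turn": 0, "hand": 24}, {"x": 4, "y": 0, "z": 1.5, "turn": 0, "hand": 24}, {"x": 0, "y": 0, "z": 0, "turn": 0, "hand": 24}]}}

```text
t: 9.1
eef_pos: [0.5375, 0.2781, 0.1171]
ee_rot: [0.986, -0.165, 0.0, 0.0]
ft_force: [-0.7, -0.2, 0.1]
width: 0.024
```

{"name": "step_arm", "arguments": {"deltas": [{"x": 4, "y": 0, "z": 1.5, "turn": 0, "hand": 24}, {"x": 4, "y": 0, "z": 1.5, "turn": 0, "hand": 24}, {"x": 4, "y": 0, "z": 1.5, "turn": 0, "hand": 24}, {"x": 4, "y": 0, "z": 1.5, "turn": 0, "hand": 24}, {"x": 4, "y": 0, "z": 1.5, "turn": 0, "hand": 24}, {"x": 3, "y": 0, "z": 1, "turn": 0, "hand": 24}, {"x": 0, "y": 0, "z": 0, "turn": 0, "hand": 24}, {"x": 0, "y": 0, "z": 0, "turn": 0, "hand": 24}]}}

```text
t: 9.9
eef_pos: [0.5586, 0.2709, 0.1088]
ee_rot: [0.986, -0.165, -0.0, 0.0]
ft_force: [-1.2, 0.4, 0.2]
width: 0.0239
```

```bash
python3 - <<'E'
from h import *
print(observe()["eef_pos"],observe()["ft_force"])
s=camera("side");np.savez("/tmp/s3.npz",W=cloud(s),**s)
a=cv2.resize(s["img"][110:260,170:320],(600,600),interpolation=2)
cv2.imwrite("pics/g3.png",a)
E
```

```text
[0.5586379  0.27087402 0.10883062] [-1.19098822  0.38779723  0.18709402]
```

View pics/g3.png

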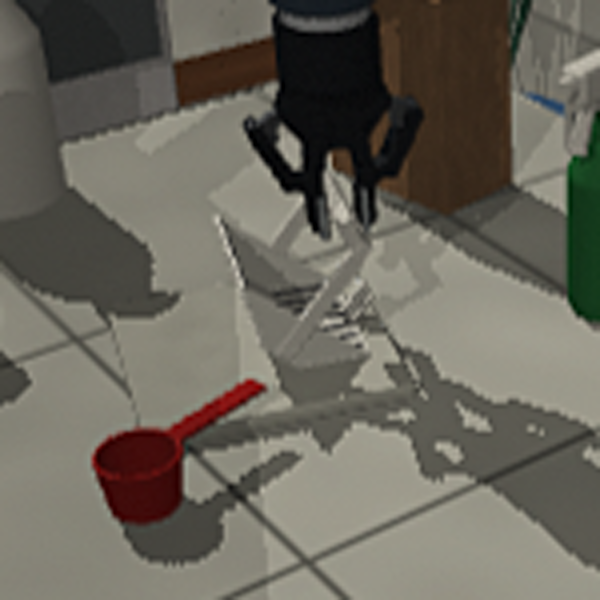

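The filter has tipped onto its tab side, with the bar caged between the fingers at px (345,205). Next I release it, rise, close, and press from above on the bar.

{"name": "step_arm", "arguments": {"deltas": [{"x": 0, "y": 0, "z": 0, "turn": 0, "hand": 34}, {"x": 0, "y": 0, "z": 0, "turn": 0, "hand": 34}, {"x": 0, "y": 0, "z": -12, "turn": 0, "hand": 34}, {"x": 0, "y": 0, "z": -18, "turn": 0, "hand": 34}, {"x": 0, "y": 0, "z": -15, "turn": 0, "hand": 10}, {"x": -3, "y": 0, "z": 0, "turn": 0, "hand": 0}, {"x": 0, "y": 0, "z": 0, "turn": 0, "hand": 0}, {"x": 0, "y": 0, "z": 0, "turn": 0, "hand": 0}]}}

```text
t: 10.75
eef_pos: [0.5552, 0.2719, 0.1533]
ee_rot: [0.986, -0.165, -0.001, 0.0]
ft_force: [0.6, -0.4, -0.1]
width: 0.0002
```

```bash
cat > m.py <<'E'
import sys
from h import *
# filter-frame depth profile: across = along stone u, height above stone; O = pivot-ish origin
def prof(name,O,phi=-19.0,vw=.06):
    c=camera(name);W=cloud(c);a=np.radians(phi)
    u=np.array([np.cos(a),np.sin(a)]);v=np.array([-u[1],u[0]])
    D=W[...,:2]-O;U=D@u*1000;V=D@v*1000;Z=W[...,2]*1000-14
    return U,V,Z,c
E
python3 - <<'E'
from m import *
print(observe()["eef_pos"],observe()["width"])
O=np.array([.4919,.2938])
for n in("top","side"):
    U,V,Z,c=prof(n,O)
    # bar: highest pts
    m=(abs(U)<110)&(abs(V)<57)&(Z>80)&(Z<104)
    print(n,"bar",m.sum(),np.round([U[m].min(),U[m].max(),V[m].min(),V[m].max(),Z[m].max()],0))
    m=(U<-10)&(U>-60)&(abs(V)<57)&(Z>55)&(Z<100)
    print("rim",m.sum(),np.round([U[m].mean(),Z[m].max(),np.percentile(Z[m],90)],1) if m.any() else"")
E
```

```text
[0.55520444 0.27185288 0.15330238] 0.0002139435213844215
top bar 115 [-16.  81. -57.   6. 104.]
rim 41 [-13.4  80.8  79.4]
side bar 90 [ 59.  78. -57.  57.  99.]
rim 35 [-16.2  76.3  75.4]
```

{"name": "step_arm", "arguments": {"deltas": [{"x": 0, "y": 0, "z": 8, "turn": 0, "hand": 0}, {"x": 0, "y": 0, "z": 6, "turn": 0, "hand": 0}, {"x": 0, "y": 0, "z": 2, "turn": 0, "hand": 0}, {"x": 0, "y": 0, "z": 1, "turn": 0, "hand": 0}, {"x": 0, "y": 0, "z": 0, "turn": 0, "hand": 0}]}}

```text
t: 11.35
eef_pos: [0.5558, 0.2718, 0.1366]
ee_rot: [0.986, -0.165, -0.0, 0.0]
ft_force: [-0.0, 0.8, 0.3]
width: 0.0006
```

{"name": "step_arm", "arguments": {"deltas": [{"x": 0, "y": 0, "z": 1, "turn": 0, "hand": 0}, {"x": 0, "y": 0, "z": 1, "turn": 0, "hand": 0}, {"x": 0, "y": 0, "z": 0.5, "turn": 0, "hand": 0}, {"x": 0, "y": 0, "z": 0, "turn": 0, "hand": 0}]}}

```text
t: 11.75
eef_pos: [0.5558, 0.2719, 0.1344]
ee_rot: [0.986, -0.165, 0.0, -0.0]
ft_force: [-0.8, -0.2, 0.6]
width: -0.0001
```

{"name": "step_arm", "arguments": {"deltas": [{"x": 0, "y": 0, "z": 0.7, "turn": 0, "hand": 0}, {"x": 0, "y": 0, "z": 0.7, "turn": 0, "hand": 0}, {"x": 0, "y": 0, "z": 0, "turn": 0, "hand": 0}]}}

```text
t: 12.05
eef_pos: [0.5561, 0.2719, 0.1333]
ee_rot: [0.986, -0.165, 0.0, -0.0]
ft_force: [-0.0, 0.2, 2.0]
width: 0.0001
```

{"name": "step_arm", "arguments": {"deltas": [{"x": 0, "y": 0, "z": 0.6, "turn": 0, "hand": 0}, {"x": 0, "y": 0, "z": 0, "turn": 0, "hand": 0}]}}

```text
t: 12.25
eef_pos: [0.5563, 0.2719, 0.133]
ee_rot: [0.986, -0.165, 0.001, -0.0]
ft_force: [0.1, -0.2, 3.8]
width: 0.0001
```

{"name": "step_arm", "arguments": {"deltas": [{"x": 0, "y": 0, "z": 0.7, "turn": 0, "hand": 0}, {"x": 0, "y": 0, "z": 0, "turn": 0, "hand": 0}]}}

```text
t: 12.45
eef_pos: [0.5566, 0.272, 0.1328]
ee_rot: [0.986, -0.165, 0.001, -0.0]
ft_force: [-1.0, -0.2, 7.3]
width: 0.0001
```

{"name": "step_arm", "arguments": {"deltas": [{"x": 0, "y": 0, "z": 0.6, "turn": 0, "hand": 0}, {"x": 0, "y": 0, "z": 0, "turn": 0, "hand": 0}, {"x": 0, "y": 0, "z": 0, "turn": 0, "hand": 0}, {"x": 0, "y": 0, "z": 0, "turn": 0, "hand": 0}, {"x": 0, "y": 0, "z": 0, "turn": 0, "hand": 0}, {"x": 0, "y": 0, "z": 0, "turn": 0, "hand": 0}, {"x": 0, "y": 0, "z": 0, "turn": 0, "hand": 0}, {"x": 0, "y": 0, "z": 0, "turn": 0, "hand": 0}]}}

```text
t: 13.25
eef_pos: [0.5567, 0.272, 0.1326]
ee_rot: [0.986, -0.165, 0.001, -0.0]
ft_force: [-0.5, -1.2, 10.1]
width: -0.0001
```

```bash
python3 - <<'E'
from m import *
print(observe()["eef_pos"],observe()["ft_force"])
O=np.array([.4919,.2938])
U,V,Z,c=prof("side",O)
m=(abs(U)<110)&(V<-15)&(V>-57)&(Z>80)&(Z<104)
print("bar",m.sum(),np.round([U[m].min(),U[m].max(),V[m].min(),V[m].max(),Z[m].max()],0))
m=(U<-10)&(U>-60)&(abs(V)<57)&(Z>55)&(Z<100)
print("rim",m.sum(),np.round([U[m].mean(),Z[m].max(),np.percentile(Z[m],90)],1) if m.any() else"")
E
```

```text
[0.55674171 0.27195891 0.13264487] [-0.47108843 -1.16156544 10.08337642]
bar 40 [ 63.  80. -55. -16. 100.]
rim 36 [-15.8  77.5  76.5]
```

{"name": "step_arm", "arguments": {"deltas": [{"x": 0, "y": 0, "z": 0, "turn": 0, "hand": 0}, {"x": 0, "y": 0, "z": 0, "turn": 0, "hand": 0}, {"x": 0, "y": 0, "z": 0, "turn": 0, "hand": 0}, {"x": 0, "y": 0, "z": -3, "turn": 0, "hand": 0}, {"x": 0, "y": 0, "z": -10, "turn": 0, "hand": 0}, {"x": 0, "y": 0, "z": -15, "turn": 0, "hand": 36}, {"x": 3, "y": 0, "z": 0, "turn": 0, "hand": 36}, {"x": 0, "y": 0, "z": 0, "turn": 0, "hand": 36}]}}

```text
t: 14.1
eef_pos: [0.5591, 0.2708, 0.1592]
ee_rot: [0.986, -0.165, 0.0, -0.0]
ft_force: [-0.5, 0.8, -0.3]
width: 0.036
```

{"name": "step_arm", "arguments": {"deltas": [{"x": 0, "y": 0, "z": 12, "turn": 0, "hand": 36}, {"x": 0, "y": 0, "z": 12, "turn": 0, "hand": 36}, {"x": 0, "y": 0, "z": 12, "turn": 0, "hand": 36}, {"x": 0, "y": 0, "z": 12, "turn": 0, "hand": 36}, {"x": 0, "y": 0, "z": 0, "turn": 0, "hand": 26}, {"x": 0, "y": 0, "z": 0, "turn": 0, "hand": 24}, {"x": 0, "y": 0, "z": 0, "turn": 0, "hand": 24}]}}

```text
t: 14.8
eef_pos: [0.5591, 0.271, 0.1115]
ee_rot: [0.986, -0.165, 0.0, -0.0]
ft_force: [1.1, 0.2, 0.5]
width: 0.024
```

{"name": "step_arm", "arguments": {"deltas": [{"x": -4, "y": 0, "z": -1.6, "turn": 0, "hand": 24}, {"x": -4, "y": 0, "z": -1.6, "turn": 0, "hand": 24}, {"x": -4, "y": 0, "z": -1.6, "turn": 0, "hand": 24}, {"x": -4, "y": 0, "z": -1.6, "turn": 0, "hand": 24}, {"x": -4, "y": 0, "z": -1.6, "turn": 0, "hand": 24}, {"x": -4, "y": 0, "z": -1.6, "turn": 0, "hand": 24}, {"x": -4, "y": 0, "z": -1.6, "turn": 0, "hand": 24}, {"x": -4, "y": 0, "z": -1.2, "turn": 0, "hand": 24}]}}

```text
t: 15.6
eef_pos: [0.528, 0.2815, 0.1236]
ee_rot: [0.986, -0.165, -0.0, 0.0]
ft_force: [0.5, -0.6, 0.6]
width: 0.0241
```

{"name": "step_arm", "arguments": {"deltas": [{"x": -4, "y": 0, "z": 0, "turn": 0, "hand": 24}, {"x": -4, "y": 0, "z": 0, "turn": 0, "hand": 24}, {"x": -4, "y": 0, "z": 0, "turn": 0, "hand": 24}, {"x": -4, "y": 0, "z": 0, "turn": 0, "hand": 24}, {"x": -3, "y": 0, "z": 0, "turn": 0, "hand": 24}, {"x": -3, "y": 0, "z": 0, "turn": 0, "hand": 24}, {"x": -3, "y": 0, "z": 0, "turn": 0, "hand": 24}, {"x": -3, "y": 0, "z": 0, "turn": 0, "hand": 24}]}}

```text
t: 16.4
eef_pos: [0.5017, 0.2905, 0.1235]
ee_rot: [0.986, -0.165, -0.0, 0.0]
ft_force: [0.0, 0.1, -0.1]
width: 0.024
```

{"name": "step_arm", "arguments": {"deltas": [{"x": -3, "y": 0, "z": 0, "turn": 0, "hand": 24}, {"x": -3, "y": 0, "z": 0, "turn": 0, "hand": 24}, {"x": -3, "y": 0, "z": 0, "turn": 0, "hand": 24}, {"x": -2, "y": 0, "z": 0, "turn": 0, "hand": 24}, {"x": 0, "y": 0, "z": 0, "turn": 0, "hand": 24}]}}

```text
t: 16.9
eef_pos: [0.4913, 0.2941, 0.1236]
ee_rot: [0.986, -0.165, 0.0, -0.0]
ft_force: [0.1, 0.0, 0.8]
width: 0.0242
```

```bash
python3 - <<'E'
from m import *
print(observe()["eef_pos"],observe()["ft_force"])
O=np.array([.4919,.2938])
U,V,Z,c=prof("side",O)
m=(abs(U)<40)&(V<-15)&(V>-57)&(Z>95)&(Z<120)
print("bar",m.sum(),np.round([U[m].min(),U[m].max(),V[m].min(),V[m].max(),Z[m].max()],0))
for s in(1,-1):
    m=(s*U>45)&(s*U<75)&(abs(V)<57)&(Z>25)&(Z<70)
    print("rim",s,m.sum(),np.round([U[m].mean(),Z[m].max(),np.median(Z[m])],1) if m.any() else"")
a=cv2.resize(c["img"][110:260,170:320],(600,600),interpolation=2)
cv2.imwrite("pics/g4.png",a)
E
```

```text
[0.49132408 0.29409477 0.12358499] [0.09207398 0.03540162 0.79793407]
bar 34 [ -7.  16. -56. -15. 113.]
rim 1 99 [51.6 61.2 33.4]
rim -1 92 [-52.8  39.9  33.6]
```

View pics/g4.png

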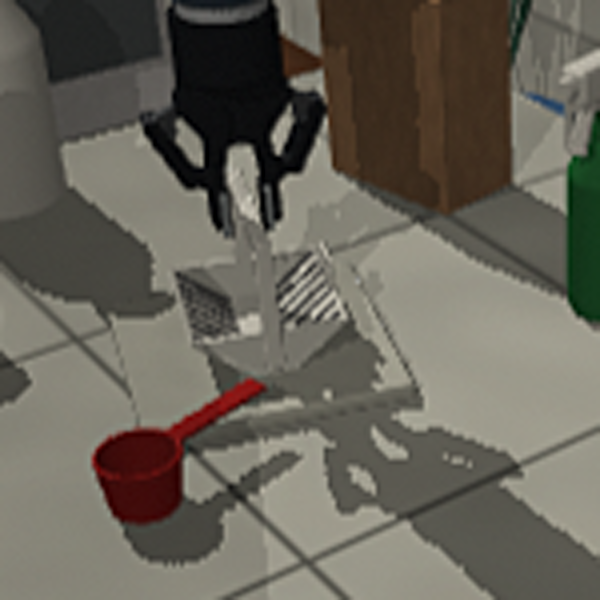

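The filter is upright again with the bar centred between the fingers at px (245,185). Next I grip it and press the bottom.

{"name": "step_arm", "arguments": {"deltas": [{"x": 0, "y": 0, "z": 0, "turn": 0, "hand": 14}, {"x": 0, "y": 0, "z": 0, "turn": 0, "hand": 5}, {"x": 0, "y": 0, "z": 0, "turn": 0, "hand": 5}, {"x": 0, "y": 0, "z": 0, "turn": 0, "hand": 5}, {"x": 0, "y": 0, "z": 0.5, "turn": 0, "hand": 5}, {"x": 0, "y": 0, "z": 0.5, "turn": 0, "hand": 5}, {"x": 0, "y": 0, "z": 0, "turn": 0, "hand": 5}]}}

```text
t: 17.65
eef_pos: [0.4922, 0.2939, 0.1236]
ee_rot: [0.986, -0.165, 0.001, -0.0]
ft_force: [-0.4, -0.9, 8.2]
width: 0.0109
```

{"name": "step_arm", "arguments": {"deltas": [{"x": 0, "y": 0, "z": 0.3, "turn": 0, "hand": 5}, {"x": 0, "y": 0, "z": 0, "turn": 0, "hand": 5}, {"x": 0, "y": 0, "z": 0, "turn": 0, "hand": 5}, {"x": 0, "y": 0, "z": 0, "turn": 0, "hand": 5}, {"x": 0, "y": 0, "z": 0, "turn": 0, "hand": 5}, {"x": 0, "y": 0, "z": 0, "turn": 0, "hand": 5}, {"x": 0, "y": 0, "z": 0, "turn": 0, "hand": 5}, {"x": 0, "y": 0, "z": 0, "turn": 0, "hand": 5}]}}

```text
t: 18.45
eef_pos: [0.4922, 0.2939, 0.1236]
ee_rot: [0.986, -0.165, 0.001, -0.0]
ft_force: [-0.6, -1.3, 9.3]
width: 0.011
```

{"name": "step_arm", "arguments": {"deltas": [{"x": 0, "y": 0, "z": 0, "turn": 0, "hand": 5}, {"x": 0, "y": 0, "z": 0, "turn": 0, "hand": 5}, {"x": 0, "y": 0, "z": 0, "turn": 0, "hand": 5}, {"x": 0, "y": 0, "z": -1.3, "turn": 0, "hand": 5}, {"x": 0, "y": 0, "z": 0, "turn": 0, "hand": 5}]}}

```text
t: 18.95
eef_pos: [0.4915, 0.2939, 0.1236]
ee_rot: [0.986, -0.165, 0.0, 0.0]
ft_force: [0.5, -1.2, 3.3]
width: 0.011
```

{"name": "step_arm", "arguments": {"deltas": [{"x": 0, "y": 0, "z": 0, "turn": 0, "hand": 14}, {"x": 0, "y": 0, "z": 0, "turn": 0, "hand": 24}, {"x": 0, "y": 0, "z": 0, "turn": 0, "hand": 24}, {"x": -4, "y": 0, "z": 0, "turn": 0, "hand": 24}, {"x": -4, "y": 0, "z": 0, "turn": 0, "hand": 24}, {"x": -4, "y": 0, "z": 0, "turn": 0, "hand": 24}, {"x": -4, "y": 0, "z": 0, "turn": 0, "hand": 24}, {"x": -4, "y": 0, "z": 0, "turn": 0, "hand": 24}]}}

```text
t: 19.75
eef_pos: [0.4722, 0.3007, 0.1236]
ee_rot: [0.986, -0.165, 0.0, -0.0]
ft_force: [-0.2, -0.4, -0.4]
width: 0.0237
```

{"name": "step_arm", "arguments": {"deltas": [{"x": -4, "y": 0, "z": 0, "turn": 0, "hand": 24}, {"x": -4, "y": 0, "z": 0, "turn": 0, "hand": 24}, {"x": -4, "y": 0, "z": 1, "turn": 0, "hand": 24}, {"x": -4, "y": 0, "z": 1, "turn": 0, "hand": 24}, {"x": -4, "y": 0, "z": 1, "turn": 0, "hand": 24}, {"x": -4, "y": 0, "z": 1, "turn": 0, "hand": 24}, {"x": -4, "y": 0, "z": 1.5, "turn": 0, "hand": 24}, {"x": 0, "y": 0, "z": 0, "turn": 0, "hand": 24}]}}

```text
t: 20.55
eef_pos: [0.4453, 0.3097, 0.1177]
ee_rot: [0.986, -0.165, -0.0, 0.0]
ft_force: [-0.2, 0.2, 0.2]
width: 0.0239
```

{"name": "step_arm", "arguments": {"deltas": [{"x": -4, "y": 0, "z": 1.5, "turn": 0, "hand": 24}, {"x": -4, "y": 0, "z": 1.5, "turn": 0, "hand": 24}, {"x": -4, "y": 0, "z": 1.5, "turn": 0, "hand": 24}, {"x": -4, "y": 0, "z": 1.5, "turn": 0, "hand": 24}, {"x": -4, "y": 0, "z": 1.5, "turn": 0, "hand": 24}, {"x": -3, "y": 0, "z": 1, "turn": 0, "hand": 24}, {"x": 0, "y": 0, "z": 0, "turn": 0, "hand": 24}, {"x": 0, "y": 0, "z": 0, "turn": 0, "hand": 24}]}}

```text
t: 21.35
eef_pos: [0.4245, 0.3171, 0.1096]
ee_rot: [0.986, -0.165, 0.0, -0.0]
ft_force: [-0.2, 0.2, -0.0]
width: 0.0242
```

```bash
python3 - <<'E'
from m import *
print(observe()["eef_pos"],observe()["ft_force"])
O=np.array([.4919,.2938])
U,V,Z,c=prof("side",O)
m=(abs(U)<110)&(abs(V)<57)&(abs(V)>15)&(Z>80)&(Z<104)
print("bar",m.sum(),np.round([U[m].min(),U[m].max(),V[m].min(),V[m].max(),Z[m].max()],0))
m=(U>5)&(U<60)&(abs(V)<60)&(Z>50)&(Z<105)
print("rim",m.sum(),np.round([U[m].mean(),Z[m].max(),np.percentile(Z[m],50)],1) if m.any() else"")
a=cv2.resize(c["img"][110:260,150:300],(600,600),interpolation=2)
cv2.imwrite("pics/g5.png",a)
E
```

```text
[0.42449421 0.3171223  0.10959402] [-0.21693816  0.17130929 -0.03128689]
bar 83 [-82.   8. -54.  57.  98.]
rim 86 [11.2 86.2 71.1]
```

View pics/g5.png

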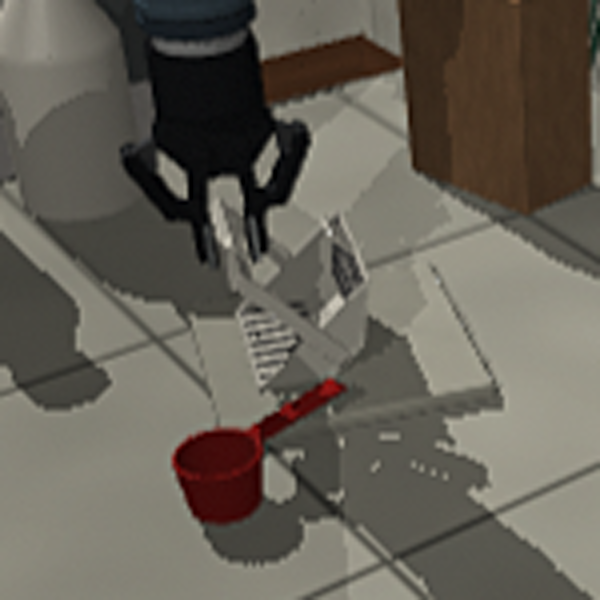

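It lies on the plain side, with the scoop untouched. I'll repeat the press from above on the bar.

{"name": "step_arm", "arguments": {"deltas": [{"x": 0, "y": 0, "z": 0, "turn": 0, "hand": 34}, {"x": 0, "y": 0, "z": 0, "turn": 0, "hand": 34}, {"x": 0, "y": 0, "z": -12, "turn": 0, "hand": 34}, {"x": 0, "y": 0, "z": -18, "turn": 0, "hand": 34}, {"x": 0, "y": 0, "z": -14, "turn": 0, "hand": 10}, {"x": 3, "y": 0, "z": 0, "turn": 0, "hand": 0}, {"x": 0, "y": 0, "z": 0, "turn": 0, "hand": 0}, {"x": 0, "y": 0, "z": 0, "turn": 0, "hand": 0}]}}

```text
t: 22.2
eef_pos: [0.4269, 0.3158, 0.153]
ee_rot: [0.986, -0.165, -0.0, 0.0]
ft_force: [0.3, -0.0, -0.2]
width: 0.0
```

```bash
python3 - <<'E'
from m import *
print(observe()["eef_pos"],observe()["width"])
O=np.array([.4919,.2938])
for n in("side",):
    U,V,Z,c=prof(n,O)
    m=(U<-50)&(U>-110)&(abs(V)<57)&(Z>80)&(Z<104)
    print("bar",m.sum(),np.round([U[m].min(),U[m].max(),V[m].min(),V[m].max(),Z[m].max()],0))
    m=(U>-10)&(U<40)&(abs(V)<57)&(abs(V)>20)&(Z>60)&(Z<105)
    print("rim",np.round([U[m].mean(),Z[m].max(),np.percentile(Z[m],90)],1))
    m=(U>-10)&(U<40)&(abs(V)<14)&(Z>60)&(Z<105)
    print("tab",m.sum(),np.round([U[m].mean(),Z[m].max(),np.percentile(Z[m],90)],1))
E
```

```text
[0.42694362 0.31578442 0.15297773] 4.7831857775933335e-05
bar 100 [-82. -59. -57.  56.  99.]
rim [12.1 76.3 75.5]
tab 30 [ 5.2 92.7 92.2]
```

{"name": "step_arm", "arguments": {"deltas": [{"x": 0, "y": 0, "z": 8, "turn": 0, "hand": 0}, {"x": 0, "y": 0, "z": 6, "turn": 0, "hand": 0}, {"x": 0, "y": 0, "z": 3, "turn": 0, "hand": 0}, {"x": 0, "y": 0, "z": 0.7, "turn": 0, "hand": 0}, {"x": 0, "y": 0, "z": 0, "turn": 0, "hand": 0}]}}

```text
t: 22.75
eef_pos: [0.4271, 0.316, 0.1355]
ee_rot: [0.986, -0.165, -0.0, 0.0]
ft_force: [-0.7, -0.6, 0.9]
width: 0.0
```

{"name": "step_arm", "arguments": {"deltas": [{"x": 0, "y": 0, "z": 1, "turn": 0, "hand": 0}, {"x": 0, "y": 0, "z": 1, "turn": 0, "hand": 0}, {"x": 0, "y": 0, "z": 0.7, "turn": 0, "hand": 0}, {"x": 0, "y": 0, "z": 0, "turn": 0, "hand": 0}]}}

```text
t: 23.15
eef_pos: [0.4272, 0.3161, 0.1331]
ee_rot: [0.986, -0.165, 0.0, 0.0]
ft_force: [0.2, 0.5, 0.0]
width: 0.0
```

{"name": "step_arm", "arguments": {"deltas": [{"x": 0, "y": 0, "z": 0.7, "turn": 0, "hand": 0}, {"x": 0, "y": 0, "z": 0.6, "turn": 0, "hand": 0}, {"x": 0, "y": 0, "z": 0, "turn": 0, "hand": 0}]}}

```text
t: 23.45
eef_pos: [0.4274, 0.3162, 0.1326]
ee_rot: [0.986, -0.165, 0.0, -0.0]
ft_force: [-2.0, -0.8, 5.0]
width: -0.0003
```

{"name": "step_arm", "arguments": {"deltas": [{"x": 0, "y": 0, "z": 0.7, "turn": 0, "hand": 0}, {"x": 0, "y": 0, "z": 0.4, "turn": 0, "hand": 0}, {"x": 0, "y": 0, "z": 0, "turn": 0, "hand": 0}, {"x": 0, "y": 0, "z": 0, "turn": 0, "hand": 0}, {"x": 0, "y": 0, "z": 0, "turn": 0, "hand": 0}, {"x": 0, "y": 0, "z": 0, "turn": 0, "hand": 0}, {"x": 0, "y": 0, "z": 0, "turn": 0, "hand": 0}, {"x": 0, "y": 0, "z": 0, "turn": 0, "hand": 0}]}}

```text
t: 24.25
eef_pos: [0.4275, 0.3162, 0.1324]
ee_rot: [0.986, -0.165, 0.001, -0.0]
ft_force: [-3.5, -2.2, 11.8]
width: 0.0
```

```bash
python3 - <<'E'
from m import *
print(observe()["eef_pos"],observe()["ft_force"])
O=np.array([.4919,.2938])
U,V,Z,c=prof("side",O)
m=(U<-50)&(U>-110)&(abs(V)<57)&(abs(V)>16)&(Z>80)&(Z<104)
print("bar",m.sum(),np.round([U[m].min(),U[m].max(),V[m].min(),V[m].max(),Z[m].max()],0))
m=(U>-10)&(U<40)&(abs(V)<57)&(abs(V)>20)&(Z>60)&(Z<105)
print("rim",np.round([U[m].mean(),Z[m].max(),np.percentile(Z[m],90)],1))
E
```

```text
[0.4274917  0.31618234 0.13242247] [-3.51094843 -2.16698723 11.84566524]
bar 40 [-81. -65. -57.  35.  99.]
rim [12.8 76.4 75.5]
```

{"name": "step_arm", "arguments": {"deltas": [{"x": 0, "y": 0, "z": 0, "turn": 0, "hand": 0}, {"x": 0, "y": 0, "z": 0, "turn": 0, "hand": 0}, {"x": 0, "y": 0, "z": 0, "turn": 0, "hand": 0}, {"x": 0, "y": 0, "z": -3, "turn": 0, "hand": 0}, {"x": 0, "y": 0, "z": -10, "turn": 0, "hand": 0}, {"x": 0, "y": 0, "z": -15, "turn": 0, "hand": 36}, {"x": -3, "y": 0, "z": 0, "turn": 0, "hand": 36}, {"x": 0, "y": 0, "z": 0, "turn": 0, "hand": 36}]}}

```text
t: 25.1
eef_pos: [0.4242, 0.3173, 0.1589]
ee_rot: [0.986, -0.165, 0.0, -0.0]
ft_force: [0.4, -1.7, -0.9]
width: 0.0362
```

{"name": "step_arm", "arguments": {"deltas": [{"x": 0, "y": 0, "z": 12, "turn": 0, "hand": 36}, {"x": 0, "y": 0, "z": 12, "turn": 0, "hand": 36}, {"x": 0, "y": 0, "z": 12, "turn": 0, "hand": 36}, {"x": 0, "y": 0, "z": 12, "turn": 0, "hand": 36}, {"x": 0, "y": 0, "z": 0, "turn": 0, "hand": 26}, {"x": 0, "y": 0, "z": 0, "turn": 0, "hand": 24}, {"x": 0, "y": 0, "z": 0, "turn": 0, "hand": 24}]}}

```text
t: 25.8
eef_pos: [0.4248, 0.3172, 0.111]
ee_rot: [0.986, -0.165, 0.0, -0.0]
ft_force: [-0.5, 0.2, 0.3]
width: 0.024
```

{"name": "step_arm", "arguments": {"deltas": [{"x": 4, "y": 0, "z": -1.6, "turn": 0, "hand": 24}, {"x": 4, "y": 0, "z": -1.6, "turn": 0, "hand": 24}, {"x": 4, "y": 0, "z": -1.6, "turn": 0, "hand": 24}, {"x": 4, "y": 0, "z": -1.6, "turn": 0, "hand": 24}, {"x": 4, "y": 0, "z": -1.6, "turn": 0, "hand": 24}, {"x": 4, "y": 0, "z": -1.6, "turn": 0, "hand": 24}, {"x": 4, "y": 0, "z": -1.6, "turn": 0, "hand": 24}, {"x": 4, "y": 0, "z": -1.2, "turn": 0, "hand": 24}]}}

```text
t: 26.6
eef_pos: [0.4551, 0.3065, 0.1233]
ee_rot: [0.986, -0.165, 0.0, -0.0]
ft_force: [0.8, -0.1, -0.0]
width: 0.0238
```

{"name": "step_arm", "arguments": {"deltas": [{"x": 4, "y": 0, "z": 0, "turn": 0, "hand": 24}, {"x": 4, "y": 0, "z": 0, "turn": 0, "hand": 24}, {"x": 4, "y": 0, "z": 0, "turn": 0, "hand": 24}, {"x": 4, "y": 0, "z": 0, "turn": 0, "hand": 24}, {"x": 3, "y": 0, "z": 0, "turn": 0, "hand": 24}, {"x": 3, "y": 0, "z": 0, "turn": 0, "hand": 24}, {"x": 3, "y": 0, "z": 0, "turn": 0, "hand": 24}, {"x": 3, "y": 0, "z": 0, "turn": 0, "hand": 24}]}}

```text
t: 27.4
eef_pos: [0.4813, 0.2975, 0.1231]
ee_rot: [0.986, -0.165, -0.0, 0.0]
ft_force: [0.5, -0.8, -0.5]
width: 0.0241
```

{"name": "step_arm", "arguments": {"deltas": [{"x": 3, "y": 0, "z": 0, "turn": 0, "hand": 24}, {"x": 3, "y": 0, "z": 0, "turn": 0, "hand": 24}, {"x": 3, "y": 0, "z": 0, "turn": 0, "hand": 24}, {"x": 2, "y": 0, "z": 0, "turn": 0, "hand": 24}, {"x": 0, "y": 0, "z": 0, "turn": 0, "hand": 14}, {"x": 0, "y": 0, "z": 0, "turn": 0, "hand": 5}, {"x": 0, "y": 0, "z": 0, "turn": 0, "hand": 5}, {"x": 0, "y": 0, "z": 0, "turn": 0, "hand": 5}]}}

```text
t: 28.2
eef_pos: [0.4916, 0.294, 0.1232]
ee_rot: [0.986, -0.165, 0.0, -0.0]
ft_force: [0.3, -0.2, 1.0]
width: 0.011
```

```bash
python3 - <<'E'
from m import *
print(observe()["eef_pos"],observe()["ft_force"])
O=np.array([.4919,.2938])
U,V,Z,c=prof("side",O)
m=(abs(U)<40)&(V<-15)&(V>-57)&(Z>95)&(Z<120)
print("bar",m.sum(),np.round([U[m].min(),U[m].max(),V[m].min(),V[m].max(),Z[m].max()],0))
for s in(1,-1):
    m=(s*U>45)&(s*U<75)&(abs(V)<57)&(Z>25)&(Z<70)
    print("rim",s,m.sum(),np.round([U[m].mean(),Z[m].max(),np.median(Z[m])],1) if m.any() else"")
E
```

```text
[0.49163382 0.2940283  0.12321111] [ 0.2794638  -0.18354358  0.98355213]
bar 35 [ -8.   8. -56. -16. 116.]
rim 1 99 [50.9 61.7 33.6]
rim -1 88 [-53.2  38.9  33. ]
```

Filter is upright and gripped. The rods have to enter the handle window from the robot side, so I'll stop in front of the tips and then thread it in.

{"name": "step_arm", "arguments": {"deltas": [{"x": 0, "y": 0, "z": -10, "turn": 0, "hand": 5}, {"x": 0, "y": 0, "z": -30, "turn": 0, "hand": 5}, {"x": 0, "y": 0, "z": -35, "turn": 0, "hand": 5}, {"x": 0, "y": 0, "z": -33, "turn": -0.12, "hand": 5}, {"x": 0, "y": 0, "z": -20, "turn": -0.122, "hand": 5}, {"x": 0, "y": 20, "z": 0, "turn": 0, "hand": 5}, {"x": 2, "y": 35, "z": 0, "turn": 0, "hand": 5}, {"x": 2, "y": 45, "z": 0, "turn": 0, "hand": 5}]}}

```text
t: 29.05
eef_pos: [0.486, 0.1942, 0.2514]
ee_rot: [0.999, -0.043, -0.0, -0.0]
ft_force: [1.4, -0.5, -2.1]
width: 0.0109
```

{"name": "step_arm", "arguments": {"deltas": [{"x": 2, "y": 47, "z": 0, "turn": 0, "hand": 5}, {"x": 2, "y": 47, "z": 0, "turn": 0, "hand": 5}, {"x": 2, "y": 47, "z": 0, "turn": 0, "hand": 5}, {"x": 2, "y": 47, "z": 0, "turn": 0, "hand": 5}, {"x": 2, "y": 47, "z": 0, "turn": 0, "hand": 5}, {"x": 2, "y": 47, "z": 0, "turn": 0, "hand": 5}, {"x": 2, "y": 47, "z": 0, "turn": 0, "hand": 5}, {"x": 1, "y": 47, "z": 0, "turn": 0, "hand": 5}]}}

```text
t: 29.85
eef_pos: [0.4674, -0.1833, 0.2515]
ee_rot: [0.999, -0.045, -0.0, -0.0]
ft_force: [1.6, -1.0, -2.9]
width: 0.0112
```

{"name": "step_arm", "arguments": {"deltas": [{"x": 0, "y": 35, "z": 0, "turn": 0, "hand": 5}, {"x": 0, "y": 20, "z": 0, "turn": 0, "hand": 5}, {"x": 0, "y": 10, "z": 0, "turn": 0, "hand": 5}, {"x": 0, "y": 0, "z": 0, "turn": 0, "hand": 5}, {"x": 0, "y": 0, "z": 0, "turn": 0, "hand": 5}]}}

```text
t: 30.35
eef_pos: [0.4623, -0.2454, 0.251]
ee_rot: [0.999, -0.044, -0.0, -0.001]
ft_force: [-0.5, 0.1, -2.6]
width: 0.0111
```

```bash
python3 - <<'E'
from h import *
o=observe();print(o["eef_pos"],o["ee_rot"],o["ft_force"])
s=camera("side");W=cloud(s);Z=W[...,2]
m=(W[...,0]>.5)&(W[...,0]<.78)&(W[...,1]<-.2)&(W[...,1]>-.33)&(Z>.185)&(Z<.24)
for x in np.arange(.55,.72,.015):
    mm=m&(abs(W[...,0]-x)<.0075);y=W[...,1][mm]
    if len(y):
        L=y[y<-.265];R=y[y>-.25];print(round(x,3),np.round([L.mean() if len(L) else 0,R.mean() if len(R) else 0,Z[mm].min(),Z[mm].max()],4))
cv2.imwrite("pics/g6.png",cv2.resize(s["img"][140:320,270:490],None,fx=3.2,fy=3.2,interpolation=2))
E
```

```text
[ 0.46227939 -0.24539732  0.2510335 ] [ 9.99017384e-01 -4.43153327e-02 -2.29005892e-04 -6.03726789e-04] [-0.48176508  0.11207045 -2.63070396]
0.55 [-0.2912 -0.2267  0.2113  0.2269]
0.565 [-0.2928 -0.2283  0.197   0.2235]
0.58 [-0.2935 -0.2295  0.1957  0.2045]
0.595 [-0.2942 -0.231   0.1964  0.2043]
0.61 [-0.2961 -0.2323  0.1953  0.2039]
0.625 [-0.2971 -0.233   0.1961  0.203 ]
0.64 [-0.2984 -0.2342  0.1962  0.2032]
0.655 [-0.2813 -0.2389  0.1851  0.209 ]
0.67 [-0.2867 -0.2389  0.1913  0.2098]
0.685 [-0.2785 -0.2422  0.198   0.2097]
0.7 [-0.272   0.      0.1937  0.2016]
0.715 [-0.2755  0.      0.1853  0.2077]
```

View pics/g6.png

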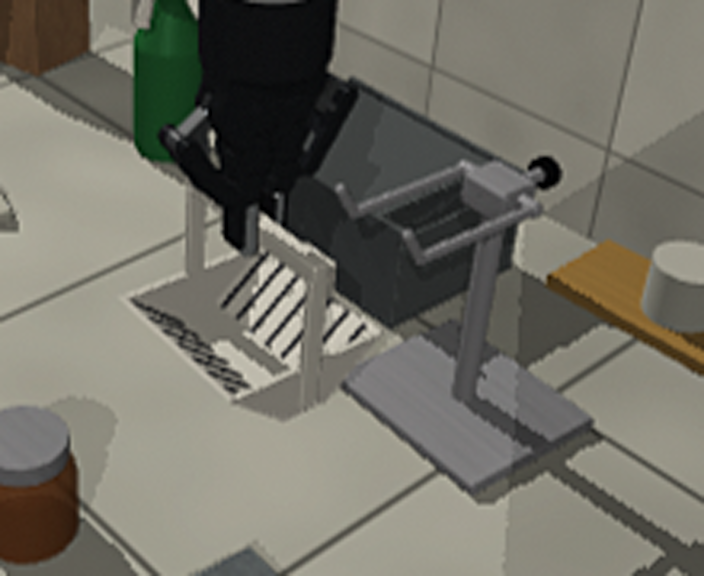

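Held level at px (260,240), in front of the rod tips at (345,195) and (410,240) with the window clear. Threading in now.

{"name": "step_arm", "arguments": {"deltas": [{"x": 8, "y": 3, "z": 0, "turn": 0, "hand": 5}, {"x": 12, "y": 0, "z": 0, "turn": 0, "hand": 5}, {"x": 12, "y": 0, "z": 0, "turn": 0, "hand": 5}, {"x": 12, "y": 0, "z": 0, "turn": 0, "hand": 5}, {"x": 12, "y": 0, "z": 0, "turn": 0, "hand": 5}, {"x": 8, "y": 0, "z": 0, "turn": 0, "hand": 5}]}}

```text
t: 31.0
eef_pos: [0.5273, -0.2552, 0.2508]
ee_rot: [0.999, -0.044, 0.0, -0.0]
ft_force: [-0.3, -0.4, -2.2]
width: 0.0107
```

{"name": "step_arm", "arguments": {"deltas": [{"x": 10, "y": 0, "z": 0, "turn": 0, "hand": 5}, {"x": 12, "y": 0, "z": 0, "turn": 0, "hand": 5}, {"x": 12, "y": 0, "z": 0, "turn": 0, "hand": 5}, {"x": 12, "y": 0, "z": 0, "turn": 0, "hand": 5}, {"x": 10, "y": 0, "z": 0, "turn": 0, "hand": 5}, {"x": 8, "y": 0, "z": 0, "turn": 0, "hand": 5}, {"x": 0, "y": 0, "z": 0, "turn": 0, "hand": 5}]}}

```text
t: 31.7
eef_pos: [0.5905, -0.261, 0.2508]
ee_rot: [0.999, -0.044, 0.0, -0.0]
ft_force: [-0.2, -1.3, -2.9]
width: 0.0114
```

{"name": "step_arm", "arguments": {"deltas": [{"x": 0, "y": 0, "z": 8, "turn": 0, "hand": 5}, {"x": 0, "y": 0, "z": 8, "turn": 0, "hand": 5}, {"x": 0, "y": 0, "z": 8, "turn": 0, "hand": 5}, {"x": 0, "y": 0, "z": 5, "turn": 0, "hand": 5}, {"x": 0, "y": 0, "z": 3, "turn": 0, "hand": 5}, {"x": 0, "y": 0, "z": 0, "turn": 0, "hand": 5}]}}

```text
t: 32.3
eef_pos: [0.5893, -0.2608, 0.2185]
ee_rot: [0.999, -0.045, -0.0, -0.0]
ft_force: [-0.2, -0.6, -2.7]
width: 0.0107
```

Seat contact is expected near TCP z 0.215.

{"name": "step_arm", "arguments": {"deltas": [{"x": 0, "y": 0, "z": 1, "turn": 0, "hand": 5}, {"x": 0, "y": 0, "z": 1, "turn": 0, "hand": 5}, {"x": 0, "y": 0, "z": 1, "turn": 0, "hand": 5}, {"x": 0, "y": 0, "z": 0, "turn": 0, "hand": 5}]}}

```text
t: 32.7
eef_pos: [0.5896, -0.2609, 0.2161]
ee_rot: [0.999, -0.045, 0.0, 0.0]
ft_force: [-0.1, 0.3, -2.1]
width: 0.0109
```

{"name": "step_arm", "arguments": {"deltas": [{"x": 0, "y": 0, "z": 0.8, "turn": 0, "hand": 5}, {"x": 0, "y": 0, "z": 0.8, "turn": 0, "hand": 5}, {"x": 0, "y": 0, "z": 0, "turn": 0, "hand": 5}]}}

```text
t: 33.0
eef_pos: [0.5897, -0.261, 0.2151]
ee_rot: [0.999, -0.044, 0.0, 0.0]
ft_force: [-0.8, 0.6, 1.5]
width: 0.0112
```

{"name": "step_arm", "arguments": {"deltas": [{"x": 0, "y": 0, "z": 0, "turn": 0, "hand": 14}, {"x": 0, "y": 0, "z": 0, "turn": 0, "hand": 20}, {"x": 0, "y": 0, "z": 0, "turn": 0, "hand": 30}, {"x": 0, "y": 0, "z": 0, "turn": 0, "hand": 36}, {"x": 0, "y": 0, "z": 0, "turn": 0, "hand": 36}, {"x": 0, "y": 0, "z": 0, "turn": 0, "hand": 36}]}}

```text
t: 33.6
eef_pos: [0.5896, -0.261, 0.2145]
ee_rot: [0.999, -0.045, -0.0, 0.0]
ft_force: [0.3, -0.4, -0.7]
width: 0.0359
```

```bash
python3 - <<'E'
from h import *
o=observe();print(o["eef_pos"],o["ft_force"],o["width"])
s=camera("side")
cv2.imwrite("pics/g7.png",cv2.resize(s["img"][110:290,320:540],None,fx=3.2,fy=3.2,interpolation=2))
E
```

```text
[ 0.58960974 -0.26096498  0.21447977] [ 0.29942614 -0.44517252 -0.67522722] 0.03593893797052009
```

View pics/g7.png

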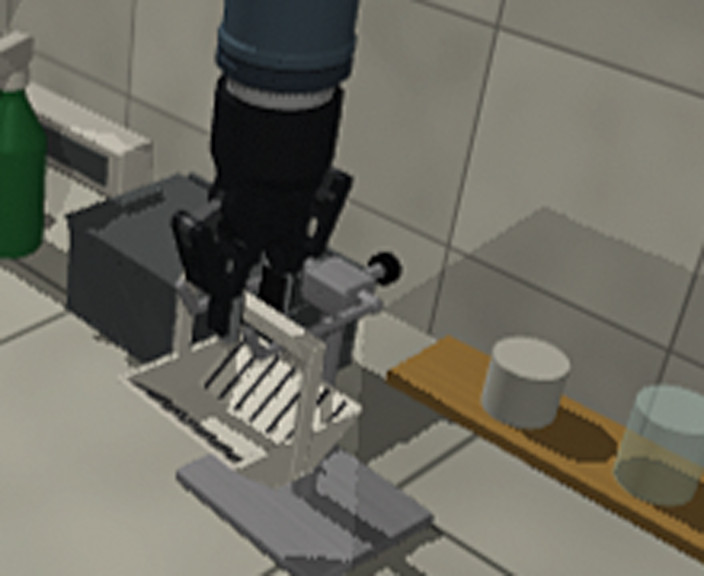

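It hangs level across both rods, and the open fingers are clear of the bar at px (265,300). I'll rise straight up.

{"name": "step_arm", "arguments": {"deltas": [{"x": 0, "y": 0, "z": -8, "turn": 0, "hand": 36}, {"x": 0, "y": 0, "z": -15, "turn": 0, "hand": 36}, {"x": 0, "y": 0, "z": -25, "turn": 0, "hand": 36}, {"x": 0, "y": 0, "z": -40, "turn": 0, "hand": 36}, {"x": 0, "y": 0, "z": -40, "turn": 0, "hand": 36}, {"x": 0, "y": 0, "z": 0, "turn": 0, "hand": 36}, {"x": 0, "y": 0, "z": 0, "turn": 0, "hand": 36}, {"x": 0, "y": 0, "z": 0, "turn": 0, "hand": 36}]}}

```text
t: 34.45
eef_pos: [0.5892, -0.2607, 0.3415]
ee_rot: [0.999, -0.044, -0.001, -0.0]
ft_force: [-0.4, 0.1, 0.0]
width: 0.036
```

{"name": "step_arm", "arguments": {"deltas": [{"x": 0, "y": 0, "z": 0, "turn": 0, "hand": 36}, {"x": 0, "y": 0, "z": 0, "turn": 0, "hand": 36}, {"x": 0, "y": 0, "z": 0, "turn": 0, "hand": 36}, {"x": 0, "y": 0, "z": 0, "turn": 0, "hand": 36}, {"x": 0, "y": 0, "z": 0, "turn": 0, "hand": 36}, {"x": 0, "y": 0, "z": 0, "turn": 0, "hand": 36}, {"x": 0, "y": 0, "z": 0, "turn": 0, "hand": 36}, {"x": 0, "y": 0, "z": 0, "turn": 0, "hand": 36}]}}

```text
t: 35.25
eef_pos: [0.5896, -0.2609, 0.3426]
ee_rot: [0.999, -0.045, 0.0, 0.0]
ft_force: [-0.8, -0.1, -0.8]
width: 0.0364
```

```bash
python3 - <<'E'
from h import *
o=observe();print(o["t"],o["eef_pos"],o["ft_force"])
for k in range(2):
    s=camera("side");W=cloud(s);Z=W[...,2];a=np.radians(-5)
    u=np.array([np.cos(a),np.sin(a)]);v=np.array([-u[1],u[0]]);D=W[...,:2]-[.5896,-.261];U=D@u*1000;V=D@v*1000
    m=(abs(U)<14)&(abs(V)<64)&(Z>.209)&(Z<.222);print("bar",m.sum(),np.round([U[m].min(),U[m].max(),V[m].min(),V[m].max(),Z[m].max()*1000],1))
    for sg in(1,-1):
        m=(sg*U>48)&(sg*U<66)&(abs(V)<55)&(abs(V)>18)&(Z>.12)&(Z<.16);print("rim",sg,m.sum(),np.round([U[m].mean(),Z[m].max()*1000],1) if m.any() else "")
cv2.imwrite("pics/g8.png",cv2.resize(s["img"][110:290,320:540],None,fx=3.2,fy=3.2,interpolation=2))
E
```

```text
35.25 [ 0.58961106 -0.26093619  0.34256692] [-0.8488141  -0.09265731 -0.83707586]
bar 303 [ -8.7   7.2 -63.5  62.6 218.7]
rim 1 73 [ 52.  144.1]
rim -1 71 [-56.8 145. ]
bar 306 [ -9.7   5.6 -63.4  63.3 218.3]
rim 1 71 [ 52.3 142.7]
rim -1 68 [-57.  144.8]
```

View pics/g8.png

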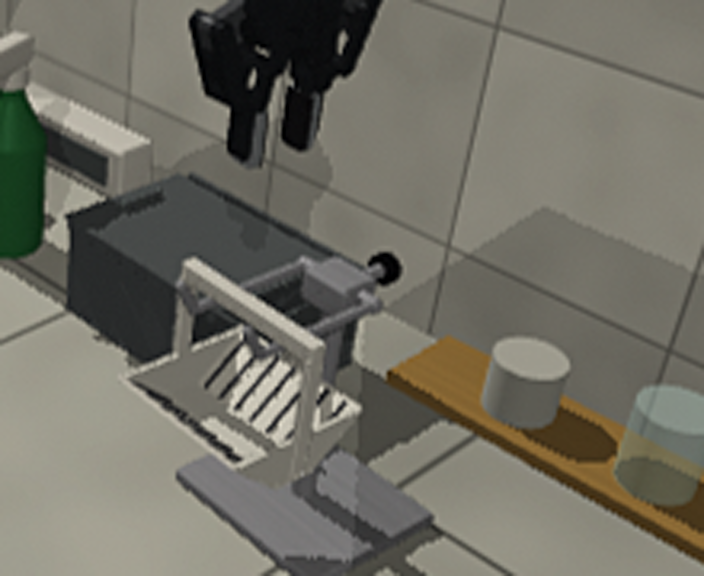

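The filter hangs across both rods, level to about 1–2 mm between the rims, and is still. The gripper is well clear above it.

```bash
python3 -c "
from bench import hand_in;print(hand_in())"
```

```text
the job is handed in; nothing more can be done
None
```

The filter is blotted on all three faces and hangs by its handle on both hooks. The job was handed in at about 35 s of the 72 s allowed.

**How it was done:** The tool could not tilt, so I tipped the filter onto each sloping side with the bar loosely held between the fingers. I pressed the two sloping sides from above with the closed fingers, and the bottom through the grip.

| Face | Push read at the wrist | Force on the stone with the filter's weight | Time held |
|---|---|---|---|
| Tab side | 10 N | about 12 N | about 1 s |
| Bottom | 9 N | about 12 N | about 1 s |
| Plain side | 12 N | about 14 N | about 1 s |

The camera's depth readings showed both sloping faces lying flat while pressed (free rim at 76 mm, as expected). The force readings are noisy by about 1 N.

**Last checks:**
- **Level and still:** Both rims are at 143–145 mm, so it is level within about 2 mm. Two frames taken one after the other differ only by camera noise.
- **Seat position:** The bar is estimated about 5–10 mm on the post side of the hook seat. The two cameras disagreed by about 5 mm on the rods' sideways position, so I used the mean.
- **Height:** The bar top is at about 218 mm, which puts the bottom about 106 mm above the tiles.
- **Robot:** The gripper is clear above, about 0.13 m up from where it let go.
- **Other things on the cabinet:** The scoop stood unmoved through the pressing, and the arm felt no unexpected contact. I did not measure the spray, jar, brush or cup again at the end.

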